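# Gauge a primed model bead, then show two sides of it to the curing lamp

### The arm

A 6-joint arm with a two-finger parallel gripper is mounted at the origin on the work surface. World frame = base frame: x ahead of the robot, y to its left, z up, the work surface at z = 0. Lengths are in m, angles in rad, forces in N, time in s.
With the tool pointing down it reaches from about 0.2 to 0.875 m from the base axis. Payload 3.4 kg.
Tool frame: the origin (TCP) lies at the very end of the fingers, on their centre line; the grasp point (between the pads) lies 19 mm behind it; z points along the fingers, y is the line along which they close (so a half turn about z gives the same grasp; the last joint's range is limited). The gripper opens to 94 mm and grips with 3 to 60 N. Pads are 16 mm wide; open, the fingers measure 119 mm over their backs; the gripper's body (75 mm by 177 mm) begins 78 mm behind the grasp point.
Start: joints at [-1.31, 0.276, 1.505, -0, 1.361, -0.121], TCP at [0.214, -0.534, 0.205] pointing down, gripper open.
Joint ranges: [-2.89, 2.89], [-0.75, 2.08], [0.22, 2.7], [-1.18, 4.32], [0.11, 2.71], [-2.7, 2.7]. Speed limits (rad/s): [2.57, 2.57, 3.14, 3.14, 3.14, 3.14].

### API

Orientations are given as a unit quaternion [x, y, z, w].
In Python, from station import arm gives the robot as it stands. The module is installed in compiled form; this text tells all that it offers.
- The arm moves only by the shell command python3 -m jog 'ROWS' [OPENING] [FORCE]. ROWS is JSON, a list of rows, each a list of 6 numbers: the shift along the tool's x, y, z in m, then the turn, a rotation vector about the tool's x, y, z in degrees. In form: [[dx, dy, dz, ax, ay, az], ...]. A call has 1 to 10 rows; each row is the pose to reach, as a shift and turn from the pose commanded when the call began, along the tool's axes at that moment; what a row does not reach only later rows make up. A row lasts 1/12 s, in which the tool goes at most 41.7 mm and 7.16 degrees, less where a joint would pass 70% of its speed; a pose out of reach is approached as far as the arm can. A call with a gripper value outside its range is refused whole. OPENING is the opening, from 0 (shut) to 1 (fully open), set as the call begins (- or left out, the last holds). The fingers move at their own pace and stop on an object; FORCE is the grip in N (left out, the last holds). Time passes only in rows, so rows that repeat a pose let the fingers close. It gives the time, the measured TCP pose, the force, the opening and the grip force at its end, in the units of the state.
- arm.observe(): the state, without advancing time (a new reading comes with each control period).
- arm.grab_frame(name): name is "side" or "top"; returns a dict with "pixels" (400x640x3 uint8, red, green, blue), "range_z" (400x640 float32, m along the optical axis (not along the pixel's ray), 0 where there is no reading), "fx", "fy", "cx", "cy" (pixels), "eye" and "rotation" of the camera in the world. Camera axes: x right, y up, looking along -z (the intrinsics and any distortion apply to the point x, -y, -z); pixel columns grow to the right and rows downward; lengths in m; the calibration is good to about 2 mm. A picture is of the moment at which its call begins.
- arm.sign_off(): hands the job in; it is judged then, once.
Trained networks look in a picture, given as the dict that the camera call returned (one of the last four; its "shot" number tells which), for a name from the list of things; names that differ only in an ending like _2 or _b are one class to them, and where a whole thing is asked for, a point or a joint stands for the part that bears it (a point fixed in the world has none). Each returns a list of dicts, best first, with "p" (0 to 1); they miss things now and then, are a little off and sometimes report something else, mostly with a low value. They report only what shows in the picture. A call takes as long as a camera call. They do not tell look-alikes from the thing itself.
- arm.cut_out(label, picture): "region" (400x640 bool, what is visible of it) and "bbox" ([left, top, right, bottom] in pixels, round what is visible of it).
The state is a dict: "time": time; "qpos": joint angles; "joint_velocities": joint speeds; "effort": joint torques, N m; "tool_pos": TCP position; "eef_rot": TCP orientation; "contact_force": force on the tool from outside, world axes, zero at the start; "ft_torque": the same for the moment, N m; "gripper_width": finger opening in m; "grip_force": force on a finger pad.
Only numpy, scipy, OpenCV 4.12 (cv2) and the standard library are available. Lean on these libraries where they do the work, as an engineer would, in place of code of your own. Each camera call takes 0.05 s, during which the arm holds its last target. There are 200 camera calls.

### The job

Press the drop gauge's plunger down until its sprung foot rests on the primed bead in the dish and reads about 6 mm, hold it there for a second and let it come back up. Then take the dish by its handle, keep it level with the loose bead resting untouched in the middle, and hold the bead on the curing spot in front of the lamp, first with the handle pointing straight away from the lamp for a second, then after turning the dish a quarter turn (either way), so that the handle points squarely sideways. Finish while still holding the dish there in the air, and do not disturb the jars, bottle and brush.

Things in the scene. Friction and masses are not known exactly. Their poses are not given: they have to be found in the camera images.
- gauge: Fixed drop gauge. Grey base 190 x 100 x 12 mm (x -50 to 140); steel pedestal 64 mm across, flat top 35 mm above the bench, carrying the dish; 24 mm column at x = 105; overhead arm, 30 mm wide, from column to plunger, 112 to 138 mm up. Open to -x and both sides. Origin: on the bench under the pedestal's centre, z up. At the start the dish is centred on it, axes along the gauge's.
- knob_top (a point): Centre of the flat top of the gauge's black plunger knob (32 mm across, 12 mm thick; 185 mm above the bench when up), straight above the pedestal's centre. Pressed down from above; it moves with the plunger.
- plunger (a joint): Plunger travel in m: 0 up, grows as the knob is pressed down, stops at 0.036. A return spring needs about 2 N to start and 5 N at the bottom and brings it back up when let go.
- foot (a joint): Gauge reading in m: how far the sprung foot has been pushed up into the plunger, 0 free, 0.012 at most. The foot touches the top of the bead when the plunger has gone down 25 mm; from there the reading grows as fast as the plunger goes down (6 mm at a plunger travel of 31 mm). Stiffness 150 N/m, 0.6 N preload.
- foot_face (a point): Centre of the underside of the gauge's brass foot (18 mm across), 91 mm above the bench when up, 25 mm above the bead. It moves with the foot.
- dish: Loose aluminium dish, 0.11 kg, 100 mm across, 19.5 mm high, underside 68 mm across; its top is a shallow cone (7 degrees, steeper beyond 24 mm), lowest point 6 mm above the underside. A bar handle runs from the rim along the dish's -x axis to 138 mm from its centre: 12 mm wide (y), 20 mm tall (4 to 24 mm above the underside). Origin: centre of the underside, z up.
- dish_grip (a point): Point on the middle line of the handle, 105 mm from the dish's centre along its -x axis, 14 mm above the underside: where to pinch it across its 12 mm width.
- bead_center (a point): Centre of the loose grey primed bead, a 25 mm ball of about 14 g, lying in the middle of the dish; its centre is 18.5 mm above the dish's underside. It rolls off the middle when the dish tips by more than 7 degrees or is jerked.
- lamp: Fixed curing lamp: black head on a post, level, axis 150 mm above the bench, shining along its -x. Origin: on the bench, centre of a steel disc (90 mm across, 6 mm high) under the curing spot; +x points from spot to lamp, whose face (56 mm across) is 88 mm from the spot; y is sideways. Base and post lie from x = 130 to 240 mm.
- spot (a point): The curing spot, a point in the air on the lamp's axis 88 mm in front of its face and 150 mm above the bench, straight over the steel disc; same axes as the lamp.
- jar_a: Bystander: paint jar with white cap, 42 mm across, 50 mm high, origin at its underside. Not to be disturbed.
- jar_b: Bystander: paint jar with black cap, 48 mm across, 55 mm high, origin at its underside. Not to be disturbed.
- thinner: Bystander: thinner bottle, 60 mm across, 115 mm high, origin at its underside. Not to be disturbed.
- brush: Bystander: flat brush 160 mm long, lying on the bench. Not to be disturbed.
- bead: The same bead as a body; its frame rolls with it, so use bead_center for where it is.
Mind the look-alikes: they are no part of the job. There is more than one size of the dish; the one meant has the size given above.

How it is judged:
By the outcome, as a careful person would: the job done as asked, in the order asked, and still so for the second after the job is handed in, while the arm keeps its last pose, push and grip.
It also fails if it takes over 69 s, if anything falls off the work surface, if the arm or the gripper's body presses on something with over 40 N, if the wrist force passes 120 N, or if a joint passes its speed limit or range.

## Working session

There is one attempt and no reset: what is moved stays moved. The work goes in short steps, Python scripts to look and compute and a shell command to move; the robot and the scene stay as the last step left them, time stands still between calls to the robot, and variables do not carry over. Pictures are saved under pics/ and viewed, at most 13 in all, crops included, and the job is handed in when it is done.

```bash
mkdir -p pics; cat > h.py <<'E'
import numpy as np, cv2
from station import arm
from scipy.spatial.transform import Rotation as R
def world(f, mask=None):
    z=f["range_z"]; v,u=np.mgrid[0:400,0:640]
    P=np.stack([(u-f["cx"])/f["fx"]*z, -(v-f["cy"])/f["fy"]*z, -z],-1)
    W=P@np.array(f["rotation"]).T+np.array(f["eye"])
    return W, z>0
E
python3 - <<'E'
from h import *
s=arm.observe(); print({k:np.round(v,3) for k,v in s.items()})
fs={}
for n in("side","top"):
    f=arm.grab_frame(n); fs[n]=f
    print(n,[k for k in f], f["fx"],f["cx"],f["cy"],np.round(f["eye"],3),np.round(f["rotation"],3).tolist())
    cv2.imwrite(f"pics/{n}0.png",f["pixels"][...,::-1])
    W,ok=world(f)
    for l in["gauge","knob_top","dish","bead_center","lamp","jar_a","thinner","brush"]:
        for r in arm.cut_out(l,f)[:4]:
            m=r["region"]&ok
            if r["p"]>.2 and m.any(): print(l,round(r["p"],2),r["bbox"],np.round(np.median(W[m],0),3),np.round(W[m].max(0),3),np.round(W[m].min(0),3))
    np.savez(f"{n}0.npz",W=W,ok=ok,px=f["pixels"])
E
```

```text
{'time': np.float64(0.0), 'qpos': array([-1.31 ,  0.277,  1.506,  0.   ,  1.361, -0.121]), 'joint_velocities': array([-0.001,  0.   , -0.   , -0.001, -0.   ,  0.002]), 'effort': array([-2.0000e-03, -4.0459e+01, -2.3723e+01,  7.0000e-02,  3.4000e-02,
       -0.0000e+00]), 'tool_pos': array([ 0.214, -0.533,  0.205]), 'eef_rot': array([ 0.982,  0.19 , -0.   , -0.001]), 'contact_force': array([-0.184, -0.576, -0.076]), 'ft_torque': array([ 0.006,  0.022, -0.056]), 'grip_force': np.float64(0.0), 'gripper_width': np.float64(0.094)}
side ['pixels', 'range_z', 'fx', 'fy', 'cx', 'cy', 'eye', 'rotation', 'shot'] 405.6850943079593 329.10364994280764 192.72554635051154 [0.335 1.084 0.942] [-0.033, 0.452, 0.888, -0.084]Traceback (most recent call last):
  File "<stdin>", line 8, in <module>
  File "h.py", line 7, in world
    W=P@np.array(f["rotation"]).T+np.array(f["eye"])
      ~^~~~~~~~~~~~~~~~~~~~~~~~~~
ValueError: matmul: Input operand 1 has a mismatch in its core dimension 0, with gufunc signature (n?,k),(k,m?)->(n?,m?) (size 4 is different from 3)
```

```bash
sed -i 's/np.array(f\["rotation"\]).T/R.from_quat(f["rotation"]).as_matrix().T/' h.py
python3 - <<'E'
from h import *
for n in("side","top"):
    f=arm.grab_frame(n)
    print(n,np.round(f["eye"],3),np.round(f["rotation"],3))
    cv2.imwrite(f"pics/{n}0.png",f["pixels"][...,::-1])
    W,ok=world(f)
    for l in["gauge","knob_top","dish","bead_center","lamp","jar_a","thinner","brush"]:
        for r in arm.cut_out(l,f)[:4]:
            m=r["region"]&ok
            if r["p"]>.2 and m.any(): print(l,round(r["p"],2),r["bbox"],np.round(np.median(W[m],0),3),np.round(W[m].max(0),3),np.round(W[m].min(0),3))
    np.savez(f"{n}0.npz",W=W,ok=ok,px=f["pixels"])
E
```

```text
side [0.335 1.084 0.942] [-0.033  0.452  0.888 -0.084]
gauge 0.75 [249.3, 208.8, 313.6, 263.9] [0.669 0.172 0.015] [0.763 0.227 0.187] [ 0.556 -0.073 -0.006]
knob_top 0.71 [285.5, 210.5, 295.7, 234.3] [0.607 0.173 0.178] [0.657 0.186 0.187] [ 0.593 -0.016  0.003]
dish 0.84 [275.3, 229.1, 328.0, 257.5] [0.596 0.176 0.05 ] [0.675 0.218 0.096] [ 0.477  0.061 -0.003]
dish 0.79 [349.2, 244.6, 396.9, 267.5] [0.331 0.138 0.01 ] [0.425 0.178 0.022] [ 0.283  0.073 -0.006]
dish 0.7 [172.4, 278.5, 261.9, 322.4] [0.725 0.396 0.019] [0.86  0.485 0.035] [ 0.64   0.303 -0.006]
bead_center 0.45 [288.1, 238.3, 295.5, 246.3] [0.607 0.174 0.06 ] [0.617 0.181 0.065] [0.599 0.166 0.053]
lamp 0.66 [252.6, 155.5, 327.7, 204.4] [ 0.745 -0.121  0.009] [ 0.846 -0.053  0.179] [ 0.567 -0.413 -0.007]
jar_a 0.74 [363.9, 205.9, 377.1, 228.6] [ 0.377 -0.021  0.03 ] [ 0.401 -0.009  0.055] [ 0.356 -0.069 -0.004]
jar_a 0.7 [336.2, 293.9, 350.9, 318.7] [0.41  0.376 0.046] [0.434 0.389 0.058] [0.39  0.343 0.004]
thinner 0.92 [273.6, 313.1, 299.1, 358.9] [0.529 0.514 0.069] [0.583 0.529 0.117] [ 0.503  0.408 -0.004]
brus
[... 617 characters left out ...]
.4] [0.595 0.176 0.052] [0.658 0.229 0.136] [ 0.477  0.12  -0.003]
dish 0.57 [253.9, 232.9, 276.7, 278.1] [0.332 0.143 0.012] [0.43  0.178 0.026] [ 0.29   0.107 -0.005]
lamp 0.96 [327.7, 91.0, 377.2, 188.9] [ 0.718 -0.13   0.01 ] [ 0.895 -0.053  0.183] [ 0.565 -0.211 -0.005]
jar_a 0.66 [187.8, 228.7, 204.0, 244.4] [0.411 0.357 0.053] [0.44  0.385 0.061] [ 0.39   0.339 -0.005]
jar_a 0.46 [313.6, 241.7, 331.0, 255.4] [ 0.38  -0.032  0.05 ] [ 0.4   -0.011  0.058] [ 0.361 -0.05   0.005]
thinner 0.6 [139.4, 184.6, 165.2, 206.7] [0.531 0.486 0.076] [0.584 0.56  0.119] [ 0.507  0.467 -0.004]
brush 0.64 [451.8, 172.1, 469.8, 222.1] [ 0.557 -0.469  0.019] [ 0.621 -0.449  0.026] [ 0.464 -0.503 -0.002]
```

View pics/side0.png

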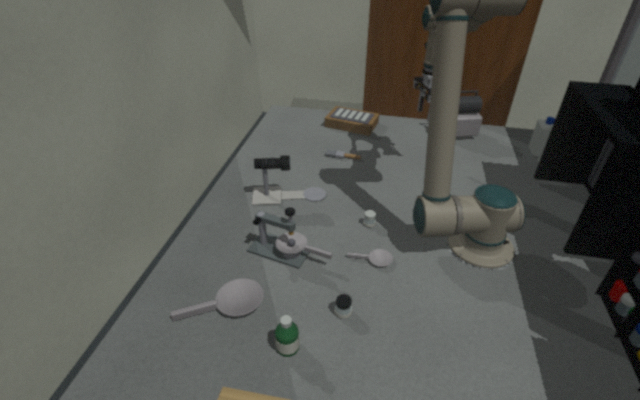

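View pics/top0.png

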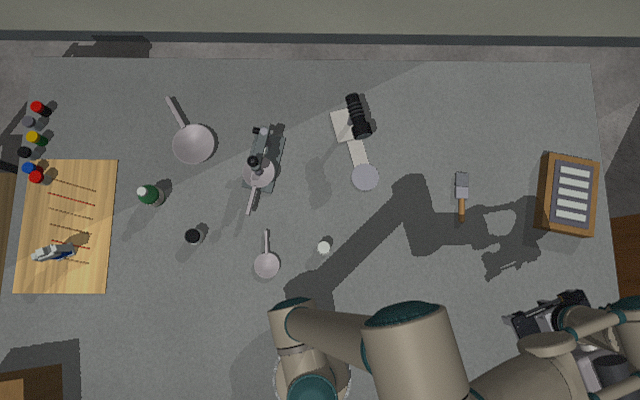

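Dish candidates are the one on the gauge pedestal (side 292,243 / top 258,172), a small one (side 380,258) and a large one (side 240,298). I choose the one in the gauge with the bead. Next I measure it and check a crop.

```bash
cat > m.py <<'E'
from h import *
D={n:np.load(n+"0.npz") for n in("side","top")}
def sel(d,lo,hi):
    W=d["W"]; m=d["ok"]&(W>lo).all(-1)&(W<hi).all(-1); return W[m],m,d["px"][m]
for n,d in D.items():
    p,_,_=sel(d,[.57,.13,.178],[.65,.23,.2]); print(n,"knobtop",len(p),p.mean(0).round(4),p.min(0).round(3),p.max(0).round(3))
    if len(p)>4: print("   circ",[np.round(x,4) for x in cv2.minEnclosingCircle(p[:,:2].astype(np.float32))])
    p,_,_=sel(d,[.57,.13,.105],[.80,.25,.145]); print("arm",len(p),np.round(p.mean(0),4)); 
    if len(p)>9:
        q=p[:,:2]-p[:,:2].mean(0); print("  yaw",np.degrees(np.arctan2(*np.linalg.svd(q,full_matrices=False)[2][0][::-1])), p.min(0),p.max(0))
    p,_,_=sel(d,[.46,.1,.047],[.557,.25,.068]); print("handle",len(p),p.mean(0).round(4),p.min(0).round(4),p.max(0).round(4))
    l=cv2.fitLine(p[:,:2].astype(np.float32),2,0,.01,.01).ravel();print("  yaw",np.degrees(np.arctan2(l[1],l[0])),l)
    p,_,_=sel(d,[.53,-.25,.003],[.66,-.07,.02]); 
    W=d["W"]; 
    p,m,c=sel(d,[.5,-.25,.001],[.66,-.05,.02]); print("disc?",len(p),cv2.minEnclosingCircle(p[:,:2].astype(np.float32)),p[:,2].mean())
    p,_,_=sel(d,[.6,-.25,.11],[.95,0,.2]); print("lamp head",len(p),p.mean(0).round(4),p.min(0).round(3),p.max(0).round(3))
    l=cv2.fitLine(p[:,:2].astype(np.float32),2,0,.01,.01).ravel();print("  yaw",np.degrees(np.arctan2(l[1],l[0])),l)
    p,_,_=sel(d,[.3,-.2,-.02],[.5,0.05,.01]); print("bench z",np.median(p[:,2]))
s=cv2.resize(D["side"]["px"][195:275,235:335,::-1],None,fx=4,fy=4,interpolation=2)
t=cv2.resize(D["top"]["px"][85:220,235:390,::-1],None,fx=4,fy=4,interpolation=2)[:,:400*2]
cv2.imwrite("pics/crop1.png",s);cv2.imwrite("pics/crop2.png",t)
E
python3 m.py
```

```text
side knobtop 67 [0.6083 0.1709 0.1829] [0.593 0.154 0.178] [0.623 0.186 0.187]
   circ [array([0.6092, 0.1698]), np.float64(0.0167)]
arm 464 [0.6621 0.1646 0.1298]
  yaw 170.80615231805666 [0.59359141 0.13444807 0.10542626] [0.72772352 0.18615722 0.14475347]
handle 129 [0.515  0.1922 0.0552] [0.4744 0.1746 0.0471] [0.5566 0.2056 0.0632]
  yaw -12.988865 [ 0.97441375 -0.2247617   0.5150364   0.19220671]
disc? 408 ((0.5739865303039551, -0.15156669914722443), 0.12079371511936188) 0.0040405966500248
lamp head 467 [ 0.7483 -0.1155  0.1562] [ 0.685 -0.158  0.11 ] [ 0.816 -0.091  0.179]
  yaw 12.062007 [ 0.977922    0.20897016  0.74828017 -0.11547723]
bench z -0.0010585684508720439
top knobtop 104 [0.6106 0.1692 0.1853] [0.596 0.155 0.178] [0.627 0.183 0.192]
   circ [array([0.6115, 0.1691]), np.float64(0.0161)]
arm 462 [0.6729 0.1552 0.1351]
  yaw 174.37789295155673 [0.59682969 0.1307417  0.11295844] [0.73311009 0.18183458 0.1446588 ]
handle 122 [0.5165 0.1901 0.0585] [0.4774 0.1762 0.0471] [0.5551 0.2048 0.0646]
  yaw -12.916315 [ 0.9746976  -0.22352768  0.51645464  0.19013621]
disc? 1860 ((0.5784663558006287, -0.15187926590442657), 0.12523338198661804) 0.004451483984653822
lamp head 730 [ 0.7473 -0.1262  0.167 ] [ 0.689 -0.169  0.129] [ 0.824 -0.092  0.183]
  yaw 14.824274 [ 0.9667151   0.25585535  0.74732876 -0.12621954]
bench z 0.0009187126738201545
```

View pics/crop1.png

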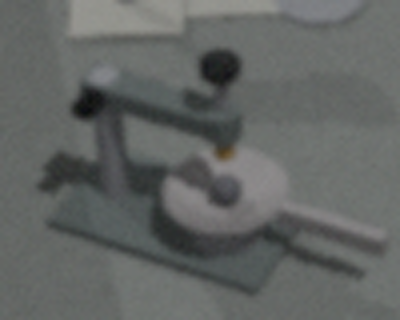

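View pics/crop2.png

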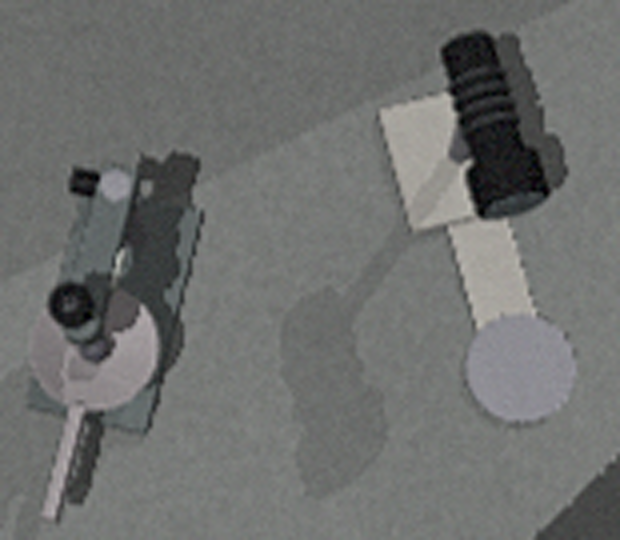

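The crops confirm it: the grey bead lies in the dish under the brass foot, and the handle leaves at crop1 (340,235) towards the robot. The lamp disc is at crop2 (521,369), which is top image (365,177). Next I fit the lamp precisely.

```bash
cat > l.py <<'E'
from h import *
D={n:np.load(n+"0.npz") for n in("side","top")}
fr={n:arm.grab_frame(n) for n in D}
def ray(f,u,v,z):
    d=R.from_quat(f["rotation"]).apply(np.stack([(u-f["cx"])/f["fx"],-(v-f["cy"])/f["fy"],-np.ones_like(u)],-1)); e=np.array(f["eye"])
    return e+d*((z-e[2])/d[...,2])[...,None]
for n,seed in(("top",(365,177)),("side",(316,194))):
    f=fr[n]; im=cv2.GaussianBlur(f["pixels"],(3,3),0)
    m=np.zeros((402,642),np.uint8); cv2.floodFill(im.copy(),m,seed,0,(16,)*3,(16,)*3,4|(255<<8)|cv2.FLOODFILL_MASK_ONLY|cv2.FLOODFILL_FIXED_RANGE)
    m=m[1:-1,1:-1]; m=cv2.morphologyEx(m,cv2.MORPH_OPEN,np.ones((3,3)))
    c=max(cv2.findContours(m,0,1)[0],key=cv2.contourArea)[:,0].astype(float)
    P=ray(f,c[:,0],c[:,1],.006)[:,:2]
    A=np.c_[2*P,np.ones(len(P))]; s=np.linalg.lstsq(A,(P**2).sum(1),rcond=None)[0]
    print(n,"disc",len(c),s[:2].round(4),"r",np.sqrt(s[2]+s[:2]@s[:2]).round(4),"enc",cv2.minEnclosingCircle(P.astype(np.float32)))
    W=D[n]["W"];ok=D[n]["ok"];px=D[n]["px"].astype(int)
    # strip: light pixels near bench
    ms=ok&(W[...,2]<.012)&(px.min(-1)>np.percentile(px[100:200,320:400].min(-1),60) if n=="top" else ok)
    q=W[ok&(np.abs(W[...,2]-.166)<.02)&(W[...,0]>.66)&(W[...,0]<.9)&(W[...,1]<-.05)&(W[...,1]>-.25)][:,:2]
    r=cv2.minAreaRect(q.astype(np.float32)); b=cv2.boxPoints(r); print("head rect",r,b.round(3).tolist())
    # horizontal-center ridge: highest points
    h=W[ok&(W[...,2]>.172)&(W[...,0]>.66)&(W[...,1]<-.05)]; l=cv2.fitLine(h[:,:2].astype(np.float32),2,0,.01,.01).ravel(); print("ridge",len(h),np.degrees(np.arctan2(l[1],l[0])),l)
    c0=s[:2]; print(" yaw disc->head", np.degrees(np.arctan2(*(h[:,:2].mean(0)-c0)[::-1])),np.degrees(np.arctan2(*(np.array(r[0])-c0)[::-1])))
f=fr["top"];g=f["pixels"][85:220,310:400,::-1]; cv2.imwrite("pics/lamp.png",cv2.resize(g,None,fx=4,fy=4,interpolation=2))
# strip edges: crop2 px
for uv in[((447,228),(479,328)),((506,220),(537,318)),((380,110),(412,230))]:
    a,b=[ray(f,np.array(p[0]/4+235-.4),np.array(p[1]/4+85-.4),.004)for p in uv]; dd=a-b; print("edge yaw",np.degrees(np.arctan2(dd[1],dd[0])))
E
python3 l.py
```

```text
top disc 78 [ 0.6091 -0.1684] r 0.0432 enc ((0.6100091338157654, -0.1684724986553192), 0.04609184339642525)
head rect ((0.7577435970306396, -0.12677381932735443), (0.13309504091739655, 0.053697168827056885), 14.008859634399414) [[0.6869999766349792, -0.11699999868869781], [0.699999988079071, -0.16899999976158142], [0.8289999961853027, -0.13699999451637268], [0.8159999847412109, -0.08500000089406967]]
ridge 218 14.722803 [ 0.96716666  0.2541429   0.7294248  -0.13325001]
 yaw disc->head 16.27850819319503 15.639745657676672
side disc 113 [ 0.6235 -0.1895] r 0.0608 enc ((0.6282874345779419, -0.1963580697774887), 0.08227284252643585)
head rect ((0.7524315118789673, -0.12416307628154755), (0.13093286752700806, 0.04859263449907303), 10.170777320861816) [[0.6840000152587891, -0.1120000034570694], [0.6919999718666077, -0.1599999964237213], [0.8209999799728394, -0.13699999451637268], [0.8130000233650208, -0.08900000154972076]]
ridge 21712 80.74599 [ 0.16081163  0.9869851   1.4901028  -0.7030284 ]
 yaw disc->head -30.652307659958115 26.865593276362517
edge yaw 16.67625042590302
edge yaw 16.13580900020601
edge yaw 14.1378082556855
```

```bash
cat > to.py <<'E'
from h import *
import sys
def go(x,y,z,yaw):
    s=arm.observe(); T=R.from_quat(s["eef_rot"]); t=R.from_euler("z",yaw,degrees=True)*R.from_quat([1,0,0,0])
    print("t%.2f"%s["time"],"d mm",(T.inv().apply(np.array([x,y,z])-s["tool_pos"])*1000).round(1),"turn",np.degrees((T.inv()*t).as_rotvec()).round(2),"F",np.round(s["contact_force"],2),"grip",np.round([s["gripper_width"],s["grip_force"]],4),"pos",np.round(s["tool_pos"],4),"q",np.round(s["qpos"],2))
go(*map(float,sys.argv[1:5]))
E
python3 to.py .610 .1697 .26 -13
```

```text
t1.05 d mm [ 629.3 -505.2  -54.6] turn [1.000e-02 0.000e+00 3.488e+01] F [ 0.09 -0.86  0.21] grip [0.0941 0.    ] pos [ 0.2142 -0.5336  0.2055] q [-1.31  0.28  1.5  -0.    1.36 -0.12]
```

```bash
python3 -m jog '[[0,0,-0.03,0,0,0],[0.025,-0.02,-0.055,0,0,3],[0.63,-0.505,-0.055,0,0,34.9],[0.63,-0.505,-0.055,0,0,34.9],[0.63,-0.505,-0.055,0,0,34.9],[0.63,-0.505,-0.055,0,0,34.9],[0.63,-0.505,-0.055,0,0,34.9],[0.63,-0.505,-0.055,0,0,34.9],[0.63,-0.505,-0.055,0,0,34.9],[0.63,-0.505,-0.055,0,0,34.9]]' 0 30; python3 to.py .610 .1697 .26 -13
```

```text
time: 1.88
tool_pos: [0.391, -0.2195, 0.2608]
eef_rot: [0.994, -0.114, 0.0, 0.0]
contact_force: [1.4, -0.2, 0.1]
gripper_width: 0.0305
grip_force: 0.0
t1.88 d mm [ 125.4 -428.6    0.7] turn [ 0.02 -0.05 -0.05] F [ 1.39 -0.17  0.1 ] grip [0.0305 0.    ] pos [ 0.391  -0.2195  0.2608] q [-0.67  0.05  1.65  0.    1.44  1.13]
```

```bash
python3 -m jog '[[0.11,-0.38,0,0,0,0],[0.11,-0.38,0,0,0,0],[0.11,-0.38,0,0,0,0],[0.11,-0.38,0,0,0,0],[0.11,-0.38,0,0,0,0],[0.11,-0.38,0,0,0,0],[0.11,-0.38,0,0,0,0],[0.11,-0.38,0,0,0,0],[0.11,-0.38,0,0,0,0],[0.11,-0.38,0,0,0,0]]' >/dev/null; python3 -m jog '[[0,0,0,0,0,0],[0,0,0,0,0,0],[0,0,0,0,0,0]]'; python3 to.py .610 .1697 .200 -13
```

```text
time: 2.97
tool_pos: [0.5827, 0.1233, 0.2603]
eef_rot: [0.994, -0.113, -0.0, 0.001]
contact_force: [0.1, -0.2, 0.3]
gripper_width: 0.0002
grip_force: 0.0
t2.97 d mm [ 16.2 -51.5  60.2] turn [ 0.07  0.04 -0.03] F [ 0.07 -0.24  0.26] grip [0.0002 0.    ] pos [0.5827 0.1233 0.2603] q [ 0.09  0.28  1.36 -0.    1.5   1.89]
```

```bash
python3 -m jog '[[0.008,-0.026,0.02,0,0,0],[0.016,-0.0515,0.04,0,0,0],[0.016,-0.0515,0.055,0,0,0],[0.016,-0.0515,0.06,0,0,0],[0.016,-0.0515,0.06,0,0,0],[0.016,-0.0515,0.06,0,0,0]]' >/dev/null; python3 to.py .610 .1697 .185 -13; python3 - <<'E'
from h import *
f=arm.grab_frame("side"); cv2.imwrite("pics/s1.png",cv2.resize(f["pixels"][150:280,220:360,::-1],None,fx=4,fy=4,interpolation=2))
E
```

```text
t3.47 d mm [-0.4 -0.6 16.3] turn [ 0.03 -0.03 -0.12] F [ 0.23  0.14 -0.03] grip [0.0006 0.    ] pos [0.6103 0.1691 0.2013] q [ 0.16  0.37  1.38 -0.    1.39  1.96]
```

View pics/s1.png

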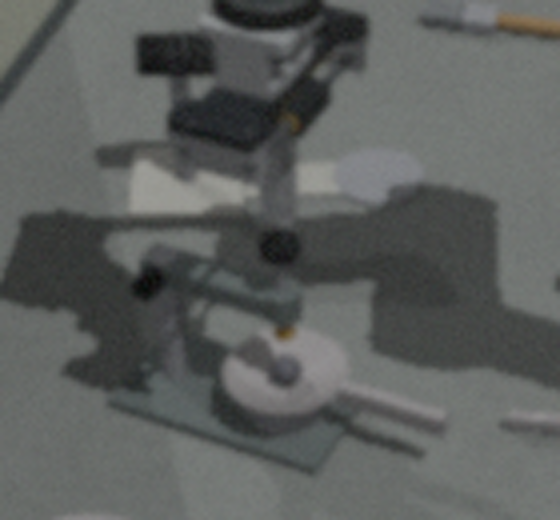

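The closed fingertips sit centred over the black knob (crop 280,245). Pressing now.

```bash
python3 -m jog '[[0,0,0.006,0,0,0],[0,0,0.012,0,0,0],[0,0,0.016,0,0,0],[0,0,0.018,0,0,0],[0,0,0.020,0,0,0],[0,0,0.020,0,0,0]]' >/dev/null; python3 to.py .610 .1697 .154 -13;  python3 -m jog '[[0,0,0.004,0,0,0],[0,0,0.008,0,0,0],[0,0,0.012,0,0,0],[0,0,0.016,0,0,0],[0,0,0.019,0,0,0],[0,0,0.022,0,0,0],[0,0,0.024,0,0,0],[0,0,0.025,0,0,0],[0,0,0.025,0,0,0],[0,0,0.025,0,0,0]]' >/dev/null; python3 to.py .610 .1697 .154 -13
```

```text
t4.02 d mm [-0.3  0.6 26.3] turn [ 0.06 -0.   -0.02] F [-0.65 -0.93  1.99] grip [5.0000e-04 1.0228e+00] pos [0.6105 0.1702 0.1803] q [ 0.16  0.38  1.41 -0.    1.35  1.96]
t4.85 d mm [-0.6  0.8  1.8] turn [ 0.01 -0.04 -0.03] F [-0.8  -2.85  5.13] grip [4.0000e-04 2.6959e+00] pos [0.6107 0.1704 0.1558] q [ 0.16  0.39  1.45 -0.    1.3   1.96]
```

```bash
python3 -m jog '[[0,0,0.001,0,0,0],[0,0,0.0018,0,0,0],[0,0,0.0018,0,0,0],[0,0,0.0018,0,0,0]]' >/dev/null; python3 to.py .610 .1697 .154 -13; python3 - <<'E'
from h import *
f=arm.grab_frame("side"); W,ok=world(f)
cv2.imwrite("pics/s2.png",cv2.resize(f["pixels"][190:270,230:340,::-1],None,fx=5,fy=5,interpolation=2))
E
python3 to.py .610 .1697 .154 -13
```

```text
t5.18 d mm [-0.6  0.9  0.2] turn [ 0.01 -0.05 -0.02] F [-1.06 -2.65  5.69] grip [5.000e-04 2.885e+00] pos [0.6107 0.1704 0.1542] q [ 0.16  0.39  1.46 -0.    1.29  1.96]
t5.23 d mm [-0.6  0.8  0.2] turn [ 0.01 -0.05 -0.02] F [-0.77 -1.9   4.59] grip [6.000e-04 2.883e+00] pos [0.6107 0.1704 0.1542] q [ 0.16  0.39  1.46 -0.    1.29  1.96]
```

View pics/s2.png

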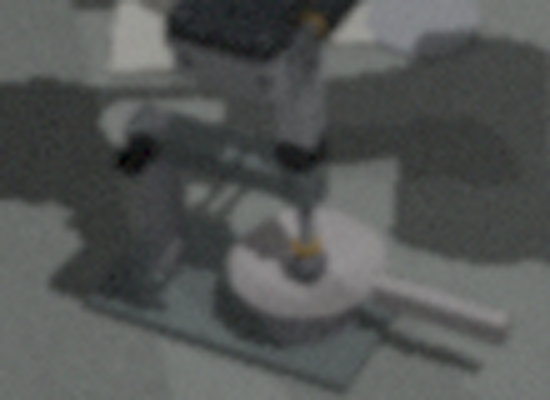

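The brass foot rests on the bead (crop 307,245) with the knob down. I hold, then release gently.

```bash
python3 -m jog '[[0,0,0,0,0,0],[0,0,0,0,0,0],[0,0,0,0,0,0],[0,0,0,0,0,0],[0,0,0,0,0,0],[0,0,0,0,0,0],[0,0,0,0,0,0],[0,0,0,0,0,0],[0,0,0,0,0,0]]' >/dev/null
python3 to.py .610 .1697 .154 -13
python3 -m jog '[[0,0,0,0,0,0],[0,0,0,0,0,0],[0,0,0,0,0,0],[0,0,0,0,0,0],[0,0,0,0,0,0],[0,0,0,0,0,0],[0,0,0,0,0,0],[0,0,0,0,0,0],[0,0,0,0,0,0]]' >/dev/null
python3 -m jog '[[0,0,-0.003,0,0,0],[0,0,-0.007,0,0,0],[0,0,-0.012,0,0,0],[0,0,-0.018,0,0,0],[0,0,-0.024,0,0,0],[0,0,-0.029,0,0,0],[0,0,-0.034,0,0,0],[0,0,-0.045,0,0,0],[0,0,-0.065,0,0,0],[0,0,-0.08,0,0,0]]' >/dev/null
python3 -m jog '[[0,0,0,0,0,0],[0,0,0,0,0,0]]' >/dev/null
python3 to.py .508 .193 .12 -13
python3 - <<'E'
from h import *
for n in("side","top"):
    f=arm.grab_frame(n); W,ok=world(f)
    m=ok&(W>[.46,.1,.045]).all(-1)&(W<[.556,.26,.07]).all(-1); p=W[m][:,:2].astype(np.float32)
    if len(p)>9:
        l=cv2.fitLine(p,2,0,.01,.01).ravel(); a=np.arctan2(l[1],l[0]); t=(p-l[2:])@l[:2]
        print(n,len(p),"yaw",np.degrees(a).round(2),"y at .508",l[3]+(.508-l[2])*l[1]/l[0],"end",l[2:]+t.min()*l[:2], W[m][:,2].mean())
    b=W[ok&(abs(W-[.61,.17,.062])<[.014,.014,.006]).all(-1)]; print(n,"bead",len(b),b.mean(0).round(4) if len(b) else 0)
E
```

```text
t5.98 d mm [-0.5  0.9  0.2] turn [ 0.01 -0.05 -0.02] F [-0.37 -1.89  6.21] grip [6.00e-04 2.88e+00] pos [0.6107 0.1704 0.1542] q [ 0.16  0.39  1.46 -0.    1.29  1.96]
t7.73 d mm [-105.     2.   114.3] turn [-0.06 -0.06 -0.01] F [-0.3  -0.39  0.02] grip [0.0007 0.    ] pos [0.6106 0.1712 0.2344] q [0.16 0.35 1.32 0.   1.47 1.96]
side 148 yaw -13.28 y at .508 0.19457968 end [0.47395262 0.20261443] 0.05429700759776629
side bead 33 [0.6073 0.1717 0.0607]
top bead 13 [0.61   0.1618 0.0606]
```

```bash

python3 -m jog '[[-0.03,0,0,0,0,0],[-0.07,0.001,0,0,0,0],[-0.106,0.001,0.02,0,0,0],[-0.106,0.001,0.05,0,0,0],[-0.106,0.001,0.08,0,0,0],[-0.106,0.001,0.11,0,0,0],[-0.106,0.001,0.114,0,0,0],[-0.106,0.001,0.114,0,0,0],[-0.106,0.001,0.114,0,0,0]]' 0.5 >/dev/null
python3 to.py .507 .1938 .03 -13.1
python3 - <<'E'
from h import *
f=arm.grab_frame("side"); cv2.imwrite("pics/s3.png",cv2.resize(f["pixels"][190:270,240:350,::-1],None,fx=5,fy=5,interpolation=2))
E
```

```text
t8.58 d mm [-0.5 -0.1 90. ] turn [0.   0.   0.07] F [ 0.99  0.32 -0.27] grip [0.0469 0.    ] pos [0.5075 0.1936 0.12  ] q [ 0.24  0.29  1.71 -0.    1.14  2.03]
```

View pics/s3.png

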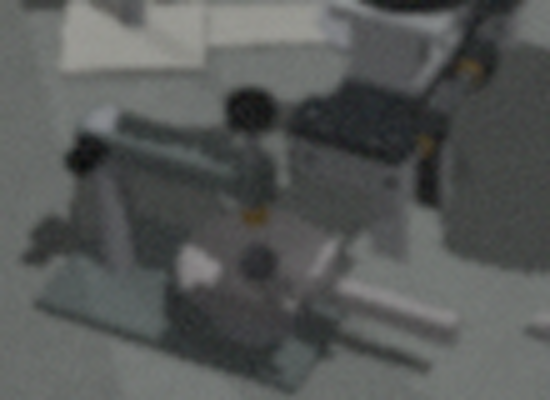

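The plunger is back up, the bead sits in the middle (crop 258,262), and the open fingers are above the handle. Descending and gripping.

```bash

python3 -m jog '[[0,0,0.02,0,0,0],[0,0,0.045,0,0,0],[0,0,0.065,0,0,0],[0,0,0.08,0,0,0],[0,0,0.087,0,0,0],[0,0,0.09,0,0,0],[0,0,0.09,0,0,0],[0,0,0.09,0,0,0]]' >/dev/null
python3 to.py .507 .1938 .03 -13.1
python3 -m jog '[[0,0,0,0,0,0],[0,0,0,0,0,0],[0,0,0,0,0,0],[0,0,0,0,0,0],[0,0,0,0,0,0],[0,0,0,0,0,0],[0,0,0,0,0,0]]' 0.2 3 >/dev/null
python3 -m jog '[[0,0,0,0,0,0],[0,0,0,0,0,0],[0,0,0,0,0,0],[0,0,0,0,0,0],[0,0,0,0,0,0],[0,0,0,0,0,0]]' 0.05 3
python3 to.py .507 .1938 .03 -13.1
python3 -m jog '[[0,0,0,0,0,0],[0,0,0,0,0,0],[0,0,0,0,0,0],[0,0,0,0,0,0],[0,0,0,0,0,0],[0,0,0,0,0,0]]' 0 50
python3 to.py .507 .1938 .03 -13.1
```

```text
t9.30 d mm [-1.3  0.3  0.9] turn [-0.06 -0.13  0.07] F [ 0.74 -0.79 -0.32] grip [0.0471 0.    ] pos [0.5083 0.1938 0.0309] q [ 0.24  0.38  1.82 -0.    0.93  2.03]
time: 10.38
tool_pos: [0.507, 0.1935, 0.0296]
eef_rot: [0.994, -0.113, -0.0, 0.0]
contact_force: [0.2, -1.2, 0.9]
gripper_width: 0.0122
grip_force: 3.0
t10.38 d mm [-0.  -0.3 -0.4] turn [0.01 0.   0.07] F [ 0.25 -1.17  0.92] grip [0.0122 2.9996] pos [0.507  0.1935 0.0296] q [ 0.24  0.39  1.83 -0.    0.93  2.03]
time: 10.88
tool_pos: [0.507, 0.1935, 0.0296]
eef_rot: [0.994, -0.113, -0.0, 0.0]
contact_force: [0.3, 0.6, 0.4]
gripper_width: 0.0112
grip_force: 50.0
t10.88 d mm [-0.  -0.3 -0.4] turn [0.01 0.   0.07] F [0.25 0.63 0.36] grip [1.12000e-02 4.99989e+01] pos [0.507  0.1935 0.0296] q [ 0.24  0.39  1.83 -0.    0.93  2.03]
```

```bash

python3 -m jog '[[0,0,-0.0005,0,0,0],[0,0,-0.0015,0,0,0],[0,0,-0.003,0,0,0],[0,0,-0.005,0,0,0],[0,0,-0.007,0,0,0],[0,0,-0.0085,0,0,0],[0,0,-0.0095,0,0,0],[0,0,-0.01,0,0,0],[0,0,-0.01,0,0,0],[0,0,-0.01,0,0,0]]'
python3 - <<'E'
from h import *
f=arm.grab_frame("side"); W,ok=world(f)
cv2.imwrite("pics/s4.png",cv2.resize(f["pixels"][190:270,240:350,::-1],None,fx=5,fy=5,interpolation=2))
E
python3 to.py .507 .1938 .04 -13.1
```

```text
time: 11.72
tool_pos: [0.507, 0.1935, 0.0397]
eef_rot: [0.994, -0.113, -0.0, 0.0]
contact_force: [-0.2, 0.7, -1.8]
gripper_width: 0.0114
grip_force: 50.0
t11.77 d mm [-0.  -0.3 -0.4] turn [0.01 0.   0.07] F [-0.53 -0.36 -1.23] grip [1.21000e-02 4.99986e+01] pos [0.5069 0.1935 0.0396] q [ 0.24  0.37  1.81 -0.    0.95  2.03]
```

View pics/s4.png

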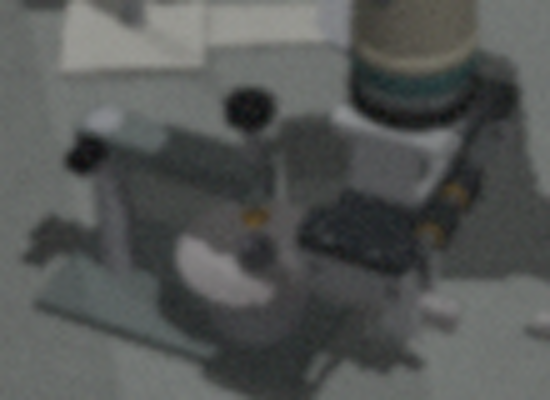

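The dish is off the pedestal and the bead is still central (crop 258,250). Retracting along the handle.

```bash

python3 -m jog '[[-0.0005,0,0,0,0,0],[-0.002,0,0,0,0,0],[-0.0045,0,0,0,0,0],[-0.008,0,0,0,0,0],[-0.0125,0,0,0,0,0],[-0.018,0,0,0,0,0],[-0.0245,0,0,0,0,0],[-0.032,0,0,0,0,0],[-0.0395,0,0,0,0,0],[-0.047,0,0,0,0,0]]' >/dev/null
python3 -m jog '[[-0.0075,0,0,0,0,0],[-0.015,0,0,0,0,0],[-0.0225,0,0,0,0,0],[-0.030,0,0,0,0,0],[-0.0375,0,0,0,0,0],[-0.045,0,0,0,0,0],[-0.052,0,0,0,0,0],[-0.058,0,0,0,0,0],[-0.063,0,0,0,0,0],[-0.067,0,0,0,0,0]]' >/dev/null
python3 -m jog '[[-0.003,0,0,0,0,0],[-0.005,0,0,0,0,0],[-0.006,0,0,0,0,0],[-0.0065,0,0,0,0,0],[-0.0065,0,0,0,0,0],[-0.0065,0,0,0,0,0],[-0.0065,0,0,0,0,0]]' >/dev/null
cat > chk.py <<'E'
from h import *
import sys
s=arm.observe(); T=R.from_quat(s["eef_rot"]); tx=T.apply([1,0,0]); c=s["tool_pos"]+.105*tx
print("expected centre",c.round(4),"expected bead z",(s["tool_pos"][2]+.019+.0045).round(4))
for n in("side","top"):
    f=arm.grab_frame(n); W,ok=world(f)
    d=W-c; zl=s["tool_pos"][2]+.019-.014
    r=np.hypot(d[...,0],d[...,1]); m=ok&(r<.056)&(W[...,2]>zl-.01)&(W[...,2]<zl+.045)
    b=m&(W[...,2]>zl+.022)&(r<.035); P=W[m&~b&(r>.02)&(r<.048)]
    ty=np.array([-tx[1],tx[0],0])
    if len(P)>20:
        A=np.c_[(P-c)@tx,(P-c)@ty,np.hypot(*(P-c)[:,:2].T),np.ones(len(P))]; k=np.linalg.lstsq(A,P[:,2]-zl,rcond=None)[0]
        print(n,"slope deg x,y",np.degrees(k[:2]).round(2),"cone",np.degrees(k[2]).round(1),len(P))
    Q=W[b]; print("  bead",len(Q), ((Q-c)@tx).mean().round(4) if len(Q) else 0,((Q-c)@ty).mean().round(4) if len(Q) else 0,"top z",(Q[:,2].max()-zl).round(4) if len(Q) else 0)
    if len(sys.argv)>1 and n==sys.argv[1]: 
        u=f["pixels"]; ys,xs=np.where(m); y0=max(0,int(ys.mean())-45);x0=max(0,int(xs.mean())-60); cv2.imwrite(f"pics/{sys.argv[2]}.png",cv2.resize(u[y0:y0+90,x0:x0+120,::-1],None,fx=5,fy=5,interpolation=2))
E
python3 chk.py side s5; python3 to.py .507 .1938 .1265 -13
```

```text
expected centre [0.4922 0.197  0.0397] expected bead z 0.0631
side slope deg x,y [-0.07  0.65] cone 24.2 414
  bead 34 -0.0019 0.0021 top z 0.0308
top slope deg x,y [-2.16 -0.51] cone 26.3 635
  bead 47 0.0024 -0.0009 top z 0.0364
t14.12 d mm [120.3  -0.3 -86.8] turn [ 0.01 -0.01 -0.03] F [-0.56  0.11 -1.37] grip [1.18000e-02 4.99986e+01] pos [0.3898 0.2206 0.0396] q [ 0.36  0.25  2.01 -0.    0.87  2.16]
```

View pics/s5.png

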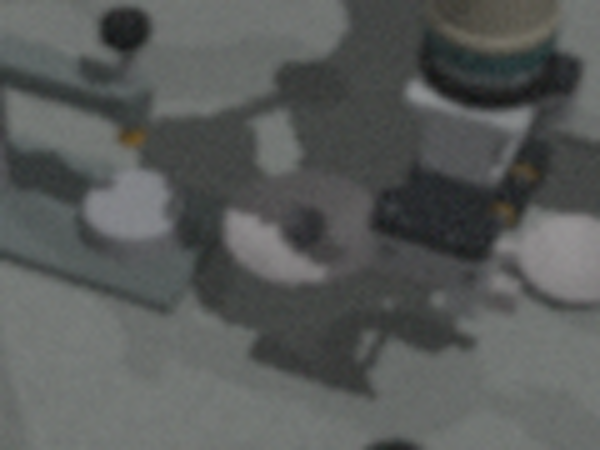

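The dish is clear of the gauge, level, with the bead centred (crop 305,225). Raising now, then carrying it to the lamp.

```bash

python3 -m jog '[[0,0,-0.0003,0,0,0],[0,0,-0.0012,0,0,0],[0,0,-0.0027,0,0,0],[0,0,-0.0048,0,0,0],[0,0,-0.0075,0,0,0],[0,0,-0.0108,0,0,0],[0,0,-0.0147,0,0,0],[0,0,-0.0192,0,0,0],[0,0,-0.0243,0,0,0],[0,0,-0.03,0,0,0]]' >/dev/null
python3 -m jog '[[0,0,-0.006,0,0,0],[0,0,-0.012,0,0,0],[0,0,-0.018,0,0,0],[0,0,-0.0235,0,0,0],[0,0,-0.029,0,0,0],[0,0,-0.034,0,0,0],[0,0,-0.0385,0,0,0],[0,0,-0.0425,0,0,0],[0,0,-0.046,0,0,0],[0,0,-0.049,0,0,0]]' >/dev/null
python3 -m jog '[[0,0,-0.0025,0,0,0],[0,0,-0.0045,0,0,0],[0,0,-0.006,0,0,0],[0,0,-0.007,0,0,0],[0,0,-0.0076,0,0,0],[0,0,-0.008,0,0,0],[0,0,-0.008,0,0,0],[0,0,-0.008,0,0,0]]' >/dev/null
python3 chk.py; python3 to.py .5057 -.1444 .1265 -13
```

```text
expected centre [0.4918 0.197  0.1265] expected bead z 0.15
side slope deg x,y [-0.11  0.57] cone 24.9 443
  bead 33 -0.002 0.0032 top z 0.0312
top slope deg x,y [-2.04 -0.67] cone 26.2 750
  bead 58 0.0017 -0.0006 top z 0.0348
t16.55 d mm [1.954e+02 3.295e+02 1.000e-01] turn [ 0.01  0.01 -0.03] F [-0.15 -0.17 -2.07] grip [1.16000e-02 4.99986e+01] pos [0.3895 0.2206 0.1265] q [ 0.36  0.15  1.89 -0.    1.11  2.16]
```

```bash

python3 -m jog '[[0.0002,0.0004,0,0,0,0],[0.001,0.0017,0,0,0,0],[0.0022,0.0037,0,0,0,0],[0.0039,0.0066,0,0,0,0],[0.0061,0.0103,0,0,0,0],[0.0088,0.0149,0,0,0,0],[0.012,0.0202,0,0,0,0],[0.0157,0.0264,0,0,0,0],[0.0198,0.0334,0,0,0,0],[0.0245,0.0413,0,0,0,0]]' >/dev/null
python3 -m jog '[[0.0049,0.0083,0,0,0,0],[0.0098,0.0165,0,0,0,0],[0.0147,0.0248,0,0,0,0],[0.0196,0.033,0,0,0,0],[0.0245,0.0413,0,0,0,0],[0.0294,0.0495,0,0,0,0],[0.0343,0.0578,0,0,0,0],[0.0392,0.066,0,0,0,0],[0.0441,0.0743,0,0,0,0],[0.049,0.0825,0,0,0,0]]' >/dev/null
python3 -m jog '[[0.0049,0.0083,0,0,0,0],[0.0098,0.0165,0,0,0,0],[0.0147,0.0248,0,0,0,0],[0.0196,0.033,0,0,0,0],[0.0245,0.0413,0,0,0,0],[0.0294,0.0495,0,0,0,0],[0.0343,0.0578,0,0,0,0],[0.0392,0.066,0,0,0,0],[0.0441,0.0743,0,0,0,0],[0.049,0.0825,0,0,0,0]]' >/dev/null
python3 -m jog '[[0.0049,0.0083,0,0,0,0],[0.0098,0.0165,0,0,0,0],[0.0147,0.0248,0,0,0,0],[0.0196,0.033,0,0,0,0],[0.0245,0.0413,0,0,0,0],[0.0294,0.0495,0,0,0,0],[0.0343,0.0578,0,0,0,0],[0.0392,0.066,0,0,0,0],[0.0441,0.0743,0,0,0,0],[0.049,0.0825,0,0,0,0]]' >/dev/null
python3 -m jog '[[0.0047,0.0078,0,0,0,0],[0.0088,0.0149,0,0,0,0],[0.0125,0.021,0,0,0,0],[0.0157,0.0264,0,0,0,0],[0.0184,0.0309,0,0,0,0],[0.0206,0.0347,0,0,0,0],[0.0223,0.0375,0,0,0,0],[0.0235,0.0396,0,0,0,0],[0.0243,0.0408,0,0,0,0],[0.0245,0.0413,0,0,0,0]]' >/dev/null
python3 -m jog '[[0,0,0,0,0,0],[0,0,0,0,0,0],[0,0,0,0,0,0]]' >/dev/null
python3 chk.py top s6; python3 to.py .5057 -.1444 .1265 -13
```

```text
expected centre [ 0.6084 -0.1685  0.1267] expected bead z 0.1502
side slope deg x,y [ 1.45 -1.27] cone 22.1 235
  bead 19 -0.0025 0.002 top z 0.0317
  bead 0 0 0 top z 0
t21.07 d mm [-0.5 -0.4  0.2] turn [ 0.    0.   -0.01] F [-0.55  0.08 -1.99] grip [1.15000e-02 4.99987e+01] pos [ 0.5061 -0.1449  0.1267] q [-0.41  0.26  1.73 -0.    1.15  1.39]
```

View pics/s6.png

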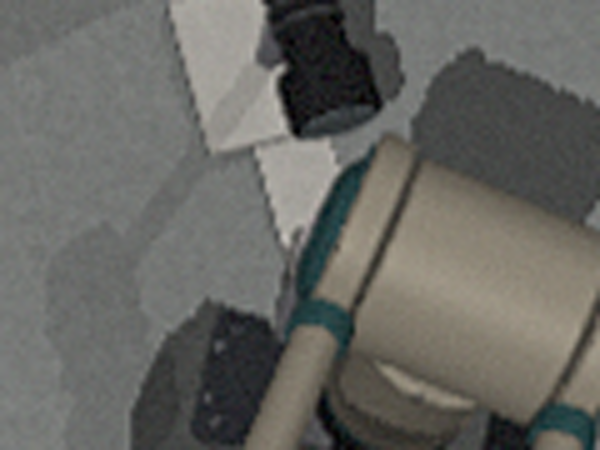

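```bash

python3 -m jog '[[0,0.0005,0,0,0,-0.25],[0,0.0018,0,0,0,-1],[0.0001,0.0041,0,0,0,-2.25],[0.0003,0.0073,0,0,0,-4],[0.0006,0.011,0,0,0,-6],[0.001,0.0146,0,0,0,-8],[0.0016,0.0182,0,0,0,-10],[0.0023,0.0218,0,0,0,-12],[0.0031,0.0254,0,0,0,-14],[0.0041,0.0289,0,0,0,-16]]' >/dev/null
python3 -m jog '[[0.0001,0.0037,0,0,0,-2],[0.0003,0.0073,0,0,0,-4],[0.0006,0.011,0,0,0,-6],[0.001,0.0146,0,0,0,-8],[0.0014,0.0173,0,0,0,-9.5],[0.0018,0.0196,0,0,0,-10.75],[0.0022,0.0214,0,0,0,-11.75],[0.0024,0.0223,0,0,0,-12.25],[0.0025,0.0227,0,0,0,-12.5],[0.0025,0.0227,0,0,0,-12.5]]' >/dev/null
python3 -m jog '[[0,0,0,0,0,0],[0,0,0,0,0,0],[0,0,0,0,0,0]]' >/dev/null
python3 chk.py side s7; python3 to.py .5068 -.1961 .1265 15.5
python3 - <<'E'
from h import *
# disc & lamp in side camera relative to earlier estimate: side disc via tight colour
D=np.load("side0.npz"); W=D["W"]; px=D["px"].astype(int)
m=D["ok"]&(abs(W[...,0]-.609)<.07)&(abs(W[...,1]+.168)<.07)
bl=px[...,2]-px[...,0]; print("disc B-R",np.median(bl[190:198,310:320]), "strip",np.median(bl[192:198,287:297]))
k=m&(bl>np.median(bl[190:198,310:320])/2)&(px.min(-1)>110)
print(k.sum(), cv2.minEnclosingCircle(W[k][:,:2].astype(np.float32)) if k.any() else 0, px[194,314],px[194,292],px[194,340])
E
```

```text
expected centre [ 0.6085 -0.1686  0.1267] expected bead z 0.1502
side slope deg x,y [ 0.35 -2.86] cone 24.9 235
  bead 19 -0.0004 0.0052 top z 0.0302
top slope deg x,y [-2.05 -0.48] cone 25.8 558
  bead 56 0.0016 0.0021 top z 0.0366
t23.08 d mm [-0.4 -0.7  0.2] turn [ 0.01 -0.   -0.02] F [-0.26  0.23 -1.43] grip [1.17000e-02 4.99986e+01] pos [ 0.5073 -0.1966  0.1267] q [-0.5   0.29  1.7  -0.    1.16  0.8 ]
disc B-R 6.0 strip -5.0
223 ((0.6236381530761719, -0.18237027525901794), 0.06850536167621613) [121 124 127] [150 149 144] [109 113 111]
```

View pics/s7.png

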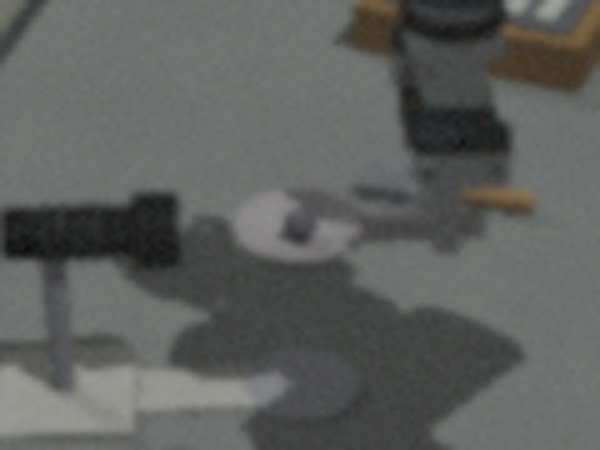

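Side view: bead at crop (300,225) is level with the lamp axis, above the disc (~309,386), with the handle pointing away from the lamp. I hold here and check the projection.

```bash
python3 -m jog '[[0,0,0,0,0,0],[0,0,0,0,0,0],[0,0,0,0,0,0],[0,0,0,0,0,0],[0,0,0,0,0,0],[0,0,0,0,0,0],[0,0,0,0,0,0],[0,0,0,0,0,0]]' >/dev/null
python3 - <<'E'
from h import *
f=arm.grab_frame("side")
def pr(p):
    c=R.from_quat(f["rotation"]).inv().apply(np.array(p)-f["eye"]); return np.array([f["cx"]+f["fx"]*c[0]/-c[2], f["cy"]-f["fy"]*c[1]/-c[2]])
a=pr([.608,-.168,.006]);b=pr([.6085,-.1686,.150]);print(a,b,(a-b)*5)
D=np.load("side0.npz"); g=cv2.GaussianBlur(D["px"],(3,3),0).astype(int)
for v in range(186,203,2): print(v,g[v,296:332:2].sum(-1)//3)
print(pr([.65,-.168,.006]),pr([.608,-.123,.006]),pr([.608,-.213,.006]),pr([.563,-.168,.006]))
E
```

```text
[313.85784871 192.67945036] [313.56180779 161.14993444] [  1.48020456 157.64757957]
186 [112 113 112 111 113 112 113 116 118 118 117 116 114 112 112 112 111 111]
188 [113 113 113 113 115 119 123 126 126 126 126 125 123 118 114 113 113 112]
190 [123 127 127 127 126 127 128 129 129 127 128 129 129 125 120 113 113 112]
192 [142 143 143 139 132 127 128 129 128 127 128 127 127 127 125 115 111 112]
194 [145 145 144 140 130 128 128 127 127 126 126 126 126 127 124 110 110 111]
196 [144 144 144 142 133 125 126 127 128 127 127 128 128 126 116 105 110 110]
198 [122 123 121 119 116 111 120 125 127 128 127 126 122 110 102 107 111 112]
200 [108 108 108 106 106 103 103 106 110 109 108 109 103 100 106 110 111 111]
202 [109 109 110 108 109 109 108 106 103 101 100 106 106 107 110 111 110 110]
[303.38135812 191.39974564] [311.38942731 199.48330677] [316.21718806 186.17626324] [325.16623184 194.06077086]
```

```bash
python3 -m jog '[[0,0,0,0,0,0],[0,0,0,0,0,0],[0,0,0,0,0,0],[0,0,0,0,0,0],[0,0,0,0,0,0],[0,0,0,0,0,0],[0,0,0,0,0,0],[0,0,0,0,0,0]]' >/dev/null
python3 -m jog '[[0,0.0005,0,0,0,-0.25],[0,0.0018,0,0,0,-1],[0.0001,0.0041,0,0,0,-2.25],[0.0003,0.0073,0,0,0,-4],[0.0006,0.011,0,0,0,-6],[0.001,0.0146,0,0,0,-8],[0.0016,0.0182,0,0,0,-10],[0.0023,0.0218,0,0,0,-12],[0.0031,0.0254,0,0,0,-14],[0.0041,0.0289,0,0,0,-16]]' >/dev/null
python3 -m jog '[[0.0001,0.0037,0,0,0,-2],[0.0003,0.0073,0,0,0,-4],[0.0006,0.011,0,0,0,-6],[0.001,0.0146,0,0,0,-8],[0.0016,0.0182,0,0,0,-10],[0.0023,0.0218,0,0,0,-12],[0.0031,0.0254,0,0,0,-14],[0.0041,0.0289,0,0,0,-16],[0.0051,0.0324,0,0,0,-18],[0.0063,0.0359,0,0,0,-20]]' >/dev/null
python3 -m jog '[[0.0001,0.0037,0,0,0,-2],[0.0003,0.0073,0,0,0,-4],[0.0006,0.011,0,0,0,-6],[0.001,0.0146,0,0,0,-8],[0.0016,0.0182,0,0,0,-10],[0.0023,0.0218,0,0,0,-12],[0.0031,0.0254,0,0,0,-14],[0.0041,0.0289,0,0,0,-16],[0.0051,0.0324,0,0,0,-18],[0.0063,0.0359,0,0,0,-20]]' >/dev/null
python3 -m jog '[[0.0001,0.0037,0,0,0,-2],[0.0003,0.0073,0,0,0,-4],[0.0006,0.011,0,0,0,-6],[0.001,0.0146,0,0,0,-8],[0.0016,0.0182,0,0,0,-10],[0.0023,0.0218,0,0,0,-12],[0.0031,0.0254,0,0,0,-14],[0.0041,0.0289,0,0,0,-16],[0.0051,0.0324,0,0,0,-18],[0.0063,0.0359,0,0,0,-20]]' >/dev/null
python3 -m jog '[[0.0001,0.0037,0,0,0,-2],[0.0003,0.0073,0,0,0,-4],[0.0006,0.011,0,0,0,-6],[0.001,0.0146,0,0,0,-8],[0.0016,0.0182,0,0,0,-10],[0.0021,0.0209,0,0,0,-11.5],[0.0026,0.0232,0,0,0,-12.75],[0.0029,0.0245,0,0,0,-13.5],[0.0031,0.0252,0,0,0,-13.9],[0.0031,0.0254,0,0,0,-14]]' >/dev/null
python3 -m jog '[[0,0,0,0,0,0],[0,0,0,0,0,0],[0,0,0,0,0,0]]' >/dev/null
python3 chk.py side s8; python3 to.py .6361 -.2692 .1265 105.5
```

```text
expected centre [ 0.6084 -0.1687  0.1267] expected bead z 0.1502
side slope deg x,y [-3.89 -1.19] cone 21.3 226
  bead 17 0.0082 0.0038 top z 0.0322
top slope deg x,y [-2.3   0.92] cone 26.3 657
  bead 54 0.0033 0.0005 top z 0.0366
t28.98 d mm [ 0.8 -0.1  0.3] turn [-0.    0.01 -0.03] F [-0.38  0.32 -1.33] grip [1.20000e-02 4.99986e+01] pos [ 0.6364 -0.2699  0.1268] q [-0.5   0.5   1.35 -0.    1.29 -0.77]
```

View pics/s8.png

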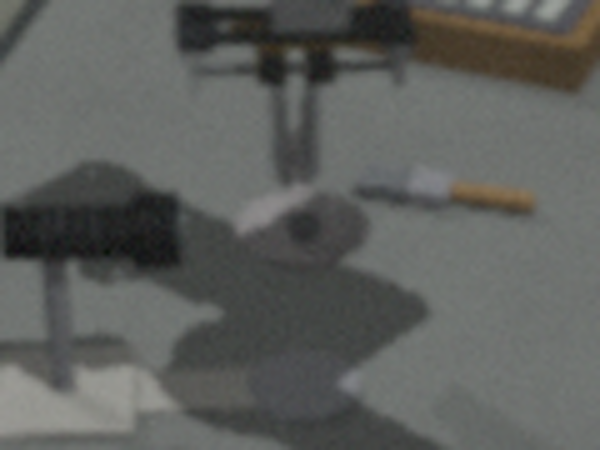

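The bead is central (crop 303,226) on the spot, and the handle points squarely sideways. Hold, then hand in.

```bash
python3 -m jog '[[0,0,0,0,0,0],[0,0,0,0,0,0],[0,0,0,0,0,0],[0,0,0,0,0,0],[0,0,0,0,0,0],[0,0,0,0,0,0],[0,0,0,0,0,0],[0,0,0,0,0,0],[0,0,0,0,0,0],[0,0,0,0,0,0]]' >/dev/null
python3 -m jog '[[0,0,0,0,0,0],[0,0,0,0,0,0],[0,0,0,0,0,0],[0,0,0,0,0,0],[0,0,0,0,0,0]]'
python3 -c "
from station import arm
print(arm.sign_off())"
```

```text
time: 30.23
tool_pos: [0.6365, -0.2699, 0.1267]
eef_rot: [0.605, 0.796, -0.0, 0.0]
contact_force: [0.7, -0.8, -2.0]
gripper_width: 0.0112
grip_force: 50.0
the job is handed in; nothing more can be done
None
```

I pressed the gauge to about 6 mm (judged from knob height), held it and let it back up, then held the bead on the curing spot in both handle directions and handed in at 30.2 s, still holding the dish level with the bead centred; no verdict was returned.

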